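Take a moisture reading on an oak panel sample

TASK

The panelling's oak sample is kept in the latched wooden case: swing the latch lever fully sideways by its red peg so that it frees the lid, and raise the lid until it stands open. Then take the orange moisture meter from its stand and hold its spring tip on the white dot on the sloping panel, the meter square to the panel's face and pressed gently so that the tip is about halfway in. Finish while holding it there: the program ends with the meter still in the gripper and pressed on the dot, the lid still open, and the jar, book and paperweight left where they are.

Things in the scene. Friction and masses are not known exactly. Their poses are not given: they have to be found in the camera images.
- case: light wooden case fixed to the table, 150 (x) x 280 (y) x 75 mm high without the lid, walls and floor 8 mm; origin at the centre of its underside, x axis points from its latch side (towards the robot) to its hinge side, y along its width, z up
- latch (a joint): flat brass turn latch on an upright pivot on the case's front: 0 = closed (red peg towards the robot, tongue 20 mm over the lid's front edge, physically holding it down); grows to its stop at 1.65 as the peg swings clockwise seen from above, from the case's -x side round to its +y side; lid free above about 1.3; starts 0 to 0.25, stays where left, needs about 1 N at the peg
- latch_hinge (a point): point on the latch's upright pivot, 84 mm above the table (level with the lid's top), 20 mm in front (-x) of the case's front face and 100 mm to +y of its middle
- latch_peg (a point): grip point on the latch's upright red peg (14 mm diameter), 42 mm from the pivot; the peg's top is 13 mm above this point and the flat brass lever (16 mm wide) is 17 mm below it; at latch 0 the peg lies on the case's -x side of the pivot
- lid (a joint): the case's flat lid (150 x 280 x 8 mm, 0.25 kg) hinged about a horizontal axis on the case's far (+x) rim: 0 = shut, grows as it opens upward, stop at 1.7 rad, 1.57 = standing upright; its stiff hinge keeps it wherever it is left; needs about 4 N at the handle
- lid_hinge (a point): middle of the lid's hinge line, at the underside of the lid; the hinge line runs along the case's y axis
- lid_handle (a point): middle of the brass bar to grip on the lid's top: round, 11 mm diameter, 100 mm long along the case's y, axis 35 mm off the lid's outer face, on two 8 mm posts 42.5 mm either side of its middle; shut, it lies 30 mm behind the lid's front edge, 120 mm from the hinge line and 43 mm above it
- panel: black cradle inside the case, fixed on the case floor, carrying the sloping oak panel (110 x 150 x 12 mm) at 0.26 rad (15 degrees); origin on the case floor under the panel's middle, z up; the panel slopes up along this body's +x and so faces up and towards its -x
- spot (a point): centre of the white dot (20 mm diameter) on the oak panel's upper face, about 44 mm above the table, below the case's rim; its z axis is the outward normal of the panel's face, its y axis level across the panel, its x axis up the slope
- stand: grey stand fixed to the table, 70 x 70 x 50 mm, with an upright 17 mm round hole through its middle in which the meter's nose hangs; origin at the centre of its underside
- meter: orange moisture meter, 125 mm long, about 0.12 kg, upright in the stand; origin at the end of the tip (when out), 5 mm above the table; z runs from the tip up along the meter. z 45 to 125 mm: box 24 mm (its x) by 30 mm (its y), to grip, its shoulder resting on the stand's top; 16 to 45 mm: black nose, 14 mm diameter; then the steel tip. Raise it 50 mm to clear the stand
- meter_tip (a point): the very end of the meter's steel spring tip (8 mm diameter, round end)
- plunger (a joint): how far the meter's spring tip is pushed in along the meter: 0 = out, 0.012 m = fully in; it takes 1.5 N to start it and 6 N to push it fully in (375 N/m)
- ginger_jar: blue ceramic jar, 94 mm diameter, 142 mm high, to be left alone; origin at the centre of its underside
- book: red hardback, 140 x 200 x 32 mm, lying flat, to be left alone; origin at the centre of its underside
- paperweight: green glass paperweight, 60 mm diameter, 32 mm high, to be left alone; origin at the centre of its underside

How it is judged:
By the outcome, as a careful person would: the job done as asked, in the order asked, and still so for the second after the job is handed in, while the arm keeps its last pose, push and grip.
It also fails if it takes over 64 s, if anything falls off the work surface, if the arm or the gripper's body presses on something with over 40 N, if the wrist force passes 120 N, or if a joint passes its speed limit or range.

ROBOT

A 6-joint arm with a two-finger parallel gripper is mounted at the origin on the work surface. World frame = base frame: x ahead of the robot, y to its left, z up, the work surface at z = 0. Lengths are in m, angles in degrees, forces in N, time in s.
With the tool pointing down it reaches from about 0.3 to 0.75 m from the base axis. Payload 8.5 kg.
Tool frame: the origin (TCP) lies midway between the tips of the shut fingers; the grasp point (between the pads) lies 19 mm behind it; z points along the fingers, y is the direction in which the jaws open and shut (so a half turn about z gives the same grasp; the last joint's range is limited). The gripper opens to 85 mm and grips with 20 to 120 N. Pads are 22 mm wide; open, the fingers measure 114 mm over their backs; the gripper's body (76 mm by 85 mm) begins 54 mm behind the grasp point. The pads swing forward as they close: fully open they stand 13 mm farther back than shut.
Start: joints at [-79.486, 21.807, 74.336, -0, 83.858, -12.336], TCP at [0.214, -0.507, 0.231] pointing down, gripper open.
Joint ranges: [-178.18, 178.18], [-50.72, 133.34], [12.68, 142.11], [-81.47, 261.47], [9.98, 163.14], [-165.26, 165.26]. Speed limits (degrees/s): [136.94, 136.94, 180, 180, 180, 180].

INTERFACE

Orientations are given as a 3x3 rotation matrix whose columns are the frame's x, y, z axes.
In Python, from rig import env, viewer, ticket gives the robot as it stands. The module is installed in compiled form; this text tells all that it offers.
- The arm moves only by the shell command python3 -m pendant 'ROWS' [FORCE]. ROWS is JSON, a list of rows, each a list of 3 entries, a list of its own where there are three numbers: the shift along the world's x, y, z in mm, then the turn about the world's z in rad, then the opening, from -1 (shut) to 1 (fully open). A call has 1 to 12 rows; each row shifts and turns the pose as measured when the row begins; what a row does not reach is not made up. A row lasts 1/8 s, in which the tool goes at most 62.5 mm and 10.7 degrees, less where a joint would pass 70% of its speed; a pose out of reach is approached as far as the arm can. A call with a gripper value outside its range is refused whole. The fingers move at their own pace and stop on an object; FORCE is the grip in N (left out, the last holds). Time passes only in rows, so rows that do not move let the fingers close. It gives the time, the measured TCP pose, the force and the opening at its end, in the units of the state.
- env.observe(): the state, without advancing time (a new reading comes with each control period).
- viewer.get_image(name): name is "side" or "top"; returns (picture, depth): 384x512x3 uint8, red, green, blue; 384x512 float32, m along the optical axis (not along the pixel's ray), 0 where there is no reading.
- viewer.camera_params(name): a dict with "fx", "fy", "cx", "cy" (pixels), "D" ([k1, k2, p1, p2, k3] as OpenCV has them; the pictures are not rectified), "rvec" (rotation vector, rad) and "tvec" (3), from world to camera coordinates, as OpenCV has them. Camera axes: x right, y down, z forward; pixel columns grow to the right and rows downward; lengths in m; the calibration is good to about 2 mm. A picture is of the moment at which its call begins. camera_params takes no time and is no camera call.
- ticket.close_job(): hands the job in, once; it reports no verdict.
The state is a dict: "time_s": time; "q": joint angles; "qvel": joint speeds; "joint_efforts": joint torques, N m; "position": TCP position; "tool_rot": TCP orientation; "ft_force": force on the tool from outside, world axes, zero at the start; "wrist_torque": the same for the moment, N m; "grip_width": finger opening in m.
Only numpy, scipy, OpenCV 4.12 (cv2) and the standard library are available. Lean on these libraries where they do the work, as an engineer would, in place of code of your own. Each camera call takes 0.05 s, during which the arm holds its last target. There are 200 camera calls.

## Working session

There is one attempt and no reset: what is moved stays moved. The work goes in short steps, Python scripts to look and compute and a shell command to move; the robot and the scene stay as the last step left them, time stands still between calls to the robot, and variables do not carry over. Pictures are saved under pics/ and viewed, about 8 in all and at most 12, crops included, and the job is handed in when it is done.

```bash
mkdir -p pics
cat > h.py <<'E'
import numpy as np,cv2
from rig import env,viewer,ticket
def cam(n):
    p=viewer.camera_params(n);K=np.array([[p['fx'],0,p['cx']],[0,p['fy'],p['cy']],[0,0,1.]])
    R=cv2.Rodrigues(np.array(p['rvec'],float))[0];return K,np.array(p['D'],float),R,np.array(p['tvec'],float).ravel()
def ray(n,uv):
    K,D,R,t=cam(n);x=cv2.undistortPoints(np.array(uv,float).reshape(-1,1,2),K,D).reshape(-1,2)
    return -R.T@t,np.c_[x,np.ones(len(x))]@R
def onz(n,uv,z):
    c,d=ray(n,uv);return c+d*((z-c[2])/d[:,2])[:,None]
def proj(n,P):
    K,D,R,t=cam(n);return cv2.projectPoints(np.array(P,float).reshape(-1,3),R,t,K,D)[0].reshape(-1,2)
def cloud(n,dep):
    v,u=np.mgrid[:384,:512];c,d=ray(n,np.c_[u.ravel(),v.ravel()])
    return (c+d*dep.reshape(-1,1)).reshape(384,512,3)
def tri(a,b):
    ca,da=ray('top',a);cb,db=ray('side',b);da=da[0];db=db[0]
    s=np.linalg.lstsq(np.c_[da,-db],cb-ca,rcond=None)[0];return (ca+da*s[0]+cb+db*s[1])/2,np.linalg.norm(ca+da*s[0]-cb-db*s[1])
def shot(name):
    for n in('top','side'):
        im,d=viewer.get_image(n);np.savez(f'pics/{name}_{n}.npz',im=im,d=d);cv2.imwrite(f'pics/{name}_{n}.png',im[...,::-1])
def load(name,n):
    z=np.load(f'pics/{name}_{n}.npz');return z['im'],z['d']
def blobs(im,cond,amin=15):
    r,g,b=[im[...,i].astype(int) for i in range(3)];m=cond(r,g,b).astype(np.uint8)
    k,l,s,c=cv2.connectedComponentsWithStats(m);return [(s[i,4],c[i].round(1),s[i,:4],l==i) for i in range(1,k) if s[i,4]>=amin]
E
python3 - <<'E'
from h import *
shot('a')
a=np.vstack([cv2.imread(f'pics/a_{n}.png') for n in('top','side')])
for n in('top','side'):
    K,D,R,t=cam(n);print(n,(-R.T@t).round(3),R[2].round(3),K[0,0])
s=env.observe();print(s['position'],s['tool_rot'],s['ft_force'],s['grip_width'])
E
```

```text
top [0.26  0.021 1.463] [ 0.185  0.    -0.983] 445.33452559991656
side [0.502 1.049 0.897] [ 0.029 -0.789 -0.613] 471.26523239554564
[ 0.21351702 -0.50658039  0.23079326] [[ 9.21526146e-01  3.88316243e-01 -2.39672484e-04]
 [ 3.88316221e-01 -9.21525308e-01  1.27223529e-03]
 [ 2.73165370e-04 -1.26546680e-03 -9.99999162e-01]] [-0.08061959  0.36049983 -0.59676133] 0.08513881881248908
```

View pics/a_top.png

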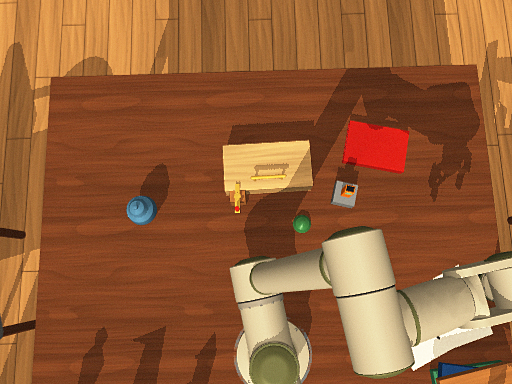

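View pics/a_side.png

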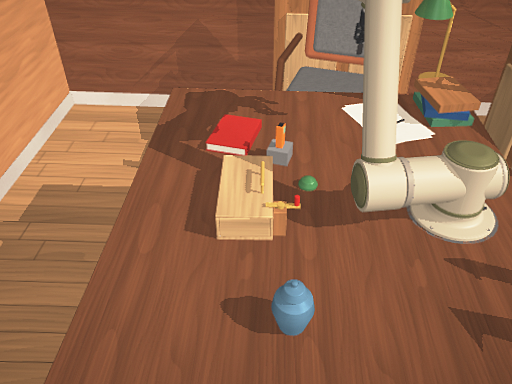

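The top view shows the case around (267,166), the latch peg near (237,210), the meter and stand at (346,192), the book at (377,147), the paperweight at (302,224) and the jar at (141,209). The side view shows the peg at (297,201) and the meter at (280,140).

```bash
python3 - <<'E'
from h import *
im,d=load('a','top');P=cloud('top',d);z=P[...,2]
r,g,b=[im[...,i].astype(int) for i in range(3)]
m=((z>.074)&(z<.094)&(P[...,0]>.4)&(P[...,0]<.75)&(abs(P[...,1])<.3)&(g>90)).astype(np.uint8)
m=cv2.morphologyEx(m,cv2.MORPH_OPEN,np.ones((9,9)))
c=max(cv2.findContours(m,0,2)[0],key=cv2.contourArea)
Q=onz('top',c.reshape(-1,2),.083)[:,:2].astype(np.float32)
(ce,sz,an)=cv2.minAreaRect(Q);print('lid',ce,sz,an,'z',np.median(z[m>0]))
print('boxpts',cv2.boxPoints((ce,sz,an)).round(3).tolist())
for nm in('top','side'):
    im2,d2=load('a',nm);P2=cloud(nm,d2)
    for lab,cond in (('red',lambda r,g,b:(r>150)&(g<60)&(b<60)),('orange',lambda r,g,b:(r>200)&(g>90)&(g<165)&(b<70)),('green',lambda r,g,b:(g>80)&(r<60)&(b<90)),('blue',lambda r,g,b:(b>110)&(r<100)&(b>r+50)),('brass',lambda r,g,b:(r>170)&(g>120)&(b<100)&(g>=.68*r))):
        for B in blobs(im2,cond,8):
            q=P2[B[3]];print(nm,lab,B[0],B[1],B[2],np.median(q,0).round(3),'zmax',np.percentile(q[:,2],97).round(3))
# stand top
m=((z>.042)&(z<.058)&(abs(r-b)<30)&(P[...,1]<-.1)&(P[...,1]>-.5)&(P[...,0]>.4)).astype(np.uint8)
m=cv2.morphologyEx(m,cv2.MORPH_OPEN,np.ones((3,3)));c=max(cv2.findContours(m,0,2)[0],key=cv2.contourArea)
print('stand',cv2.minAreaRect(onz('top',c.reshape(-1,2),.05)[:,:2].astype(np.float32)))
E
python3 - <<'E'
import cv2,numpy as np
a=cv2.imread('pics/a_top.png')[130:240,215:375];b=cv2.imread('pics/a_side.png')[110:250,200:330]
cv2.imwrite('pics/a_c.png',np.vstack([cv2.resize(a,(480,330),interpolation=2)[:,:390],cv2.resize(b,(390,270),interpolation=2)[:270]]))
E
```

```text
lid (0.584541916847229, -0.0017547309398651123) (0.15020106732845306, 0.27870261669158936) 1.749524712562561 z 0.0828463899485754
boxpts [[0.5049999952316284, 0.13500000536441803], [0.5139999985694885, -0.14300000667572021], [0.6639999747276306, -0.13899999856948853], [0.6549999713897705, 0.14000000059604645]]
top red 2673 [375.9 146.7] [342 120  68  54] [ 0.648 -0.366  0.031] zmax 0.037
top red 16 [236.6 208.2] [235 206   4   5] [0.445 0.094 0.12 ] zmax 0.125
top orange 13 [128.5   3.1] [127   0   4   8] [ 1.719  0.714 -0.754] zmax -0.748
top orange 10 [153.3   7.1] [152   4   3   7] [ 1.688  0.578 -0.748] zmax -0.742
top orange 13 [56.2 14.6] [55 11  3  9] [ 1.66   1.108 -0.75 ] zmax -0.745
top orange 10 [153.1  17.8] [152  14   3   8] [ 1.624  0.579 -0.754] zmax 0.866
top orange 9 [146.9  22.9] [145  21   4   5] [ 1.593  0.61  -0.749] zmax -0.738
top orange 24 [157.9  26.5] [156  21   4  12] [ 1.57   0.551 -0.754] zmax -0.74
top orange 12 [33.  26.4] [31 24  5  6] [ 1.594  1.231 -0.75 ] zmax -0.735
top orange 18 [57.  35.1] [56 30  3 11] [ 1.529  1.095 -0.75 ] zmax 1.463
top orang
[... 10599 characters left out ...]
[0.492 0.1   0.092] zmax 0.097
side brass 15 [297.6 206.8] [295 204   6   5] [0.439 0.102 0.088] zmax 0.093
side brass 33 [ 35.6 233.7] [ 24 233  24   2] [ 1.677 -0.61  -0.749] zmax -0.742
side brass 47 [ 95.3 233.3] [ 79 232  30   3] [ 1.381 -0.627 -0.751] zmax -0.742
side brass 16 [ 12.5 234. ] [  5 234  16   1] [ 1.783 -0.605 -0.75 ] zmax -0.743
side brass 24 [229.5 239. ] [218 239  24   1] [ 0.622  0.141 -0.   ] zmax 0.003
side brass 8 [246.5 239. ] [243 239   8   1] [0.576 0.139 0.   ] zmax 0.003
side brass 11 [  0.5 242.5] [  0 240   3   6] [ 1.816 -0.546 -0.748] zmax -0.744
stand ((0.4925650656223297, -0.24932150542736053), (0.06872982531785965, 0.0707869902253151), 76.77587127685547)
```

View pics/a_c.png

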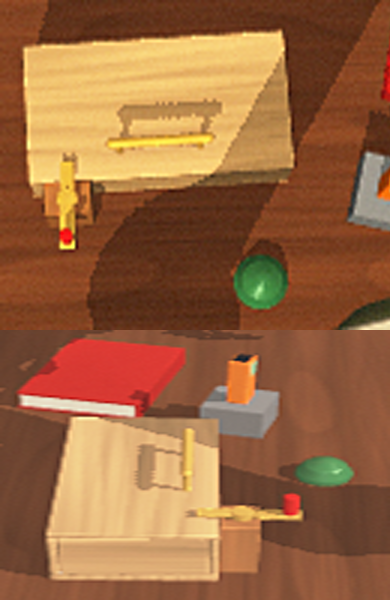

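```bash
python3 -m pendant '[[[20,50,0],0.1,1],[[20,50,0],0.1,1],[[20,50,0],0.1,1],[[20,50,0],0.1,1],[[20,50,0],0.1,1],[[20,50,0],0.1,1],[[20,50,0],0.1,1],[[20,50,0],0.1,1],[[20,50,0],0.1,1],[[20,50,0],0.1,1],[[20,50,0],0.1,1],[[10,50,0],0.1,1]]' 30
python3 - <<'E'
from h import *
print(tri((236.6,208.2),(296.4,200)),onz('top',[(236.6,208.2)],.122),onz('side',[(297,200)],.116))
print(onz('top',[(347,190.5)],.130))
E
```

```text
time_s: 1.6
position: [0.4458, 0.1115, 0.2278]
tool_rot: [[-0.06, 0.998, -0.005], [0.998, 0.06, 0.001], [0.002, -0.005, -1.0]]
ft_force: [0.4, -0.2, -0.4]
grip_width: 0.0854
(array([0.44652976, 0.09589289, 0.10648948]), np.float64(0.00045339671657117247)) [[0.44417694 0.09506766 0.122     ]] [[0.44586384 0.10720781 0.116     ]]
[[ 0.48716319 -0.2414122   0.13      ]]
```

```bash
python3 -m pendant '[[[0,-15,-40],-0.03,1],[[0,0,-40],0,1],[[0,0,-38],0,1],[[0,0,-8],0,1],[[0,0,0],0,-1],[[0,0,0],0,-1],[[0,0,0],0,-1],[[0,0,0],0,-1],[[0,0,0],0,-1]]' 30
```

```text
time_s: 2.72
position: [0.447, 0.1008, 0.1018]
tool_rot: [[-0.04, 0.999, 0.002], [0.999, 0.04, 0.002], [0.002, 0.002, -1.0]]
ft_force: [0.7, 0.3, -3.3]
grip_width: 0.0131
```

```bash
python3 -m pendant '[[[1,9,0],0,-1],[[3,8,0],0,-1],[[4,7,0],0,-1],[[6,6,0],0,-1],[[7,5,0],0,-1]]' 30
```

```text
time_s: 3.35
position: [0.463, 0.1394, 0.1013]
tool_rot: [[-0.039, 0.999, -0.012], [0.999, 0.039, 0.002], [0.003, -0.012, -1.0]]
ft_force: [-7.8, 5.6, 6.1]
grip_width: 0.0124
```

```bash
python3 -m pendant '[[[8,2,0],0,-1],[[8,1,0],0,-1],[[9,-1,0],0,-1],[[5,-1,0],0,-1],[[3,-1,0],0,-1]]' 30
```

```text
time_s: 3.98
position: [0.4906, 0.1555, 0.1025]
tool_rot: [[-0.04, 0.999, -0.024], [0.999, 0.041, 0.028], [0.029, -0.023, -0.999]]
ft_force: [-6.2, 14.7, 0.5]
grip_width: 0.0002
```

```bash
python3 -m pendant '[[[0,10,0],0,-1],[[0,5,50],0,-1],[[-40,30,30],0,0],[[-50,40,0],0,0],[[-50,40,0],0,0]]' 30
python3 - <<'E'
from h import *
shot('b')
for nm in('top','side'):
    im,d=load('b',nm)
    for B in blobs(im,lambda r,g,b:(r>150)&(g<60)&(b<60),6): print(nm,B[:3],onz(nm,[B[1]],.118).round(4))
a=cv2.imread('pics/b_top.png')[120:250,170:330];b=cv2.imread('pics/b_side.png')[150:270,200:360]
cv2.imwrite('pics/b_c.png',np.vstack([cv2.resize(a,(480,390),interpolation=2)[:,:480],cv2.resize(b,(480,360),interpolation=2)])[:,:])
E
```

```text
time_s: 4.6
position: [0.3528, 0.2847, 0.185]
tool_rot: [[-0.037, 0.999, -0.019], [0.999, 0.037, 0.032], [0.032, -0.017, -0.999]]
ft_force: [-0.2, 1.0, 0.1]
grip_width: 0.0428
top (np.int32(2699), array([375.8, 146.5]), array([342, 120,  68,  54], dtype=int32)) [[ 0.6256 -0.3425  0.118 ]]
top (np.int32(16), array([222.5, 194. ]), array([221, 192,   4,   5], dtype=int32)) [[0.4898 0.1376 0.118 ]]
side (np.int32(6), array([252. , 119.3]), array([250, 119,   5,   2], dtype=int32)) [[ 0.5867 -0.2953  0.118 ]]
side (np.int32(479), array([232.7, 138. ]), array([206, 120,  55,  35], dtype=int32)) [[ 0.6392 -0.1784  0.118 ]]
side (np.int32(6), array([247.7, 137.8]), array([247, 137,   3,   3], dtype=int32)) [[ 0.5932 -0.1822  0.118 ]]
side (np.int32(42), array([279.4, 209.9]), array([277, 205,   5,  11], dtype=int32)) [[0.4909 0.151  0.118 ]]
```

View pics/b_c.png

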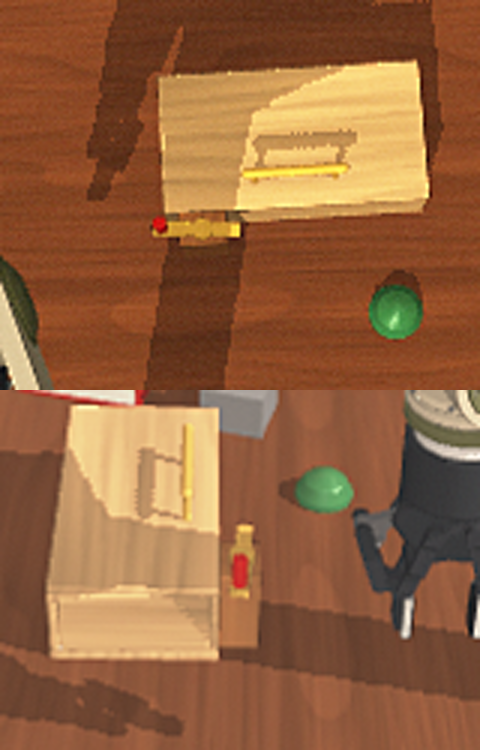

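```bash
python3 -m pendant '[[[31,-48,0],0,0],[[31,-48,0],0,0],[[31,-48,0],0,0],[[31,-48,0],0,0],[[31,-48,0],-0.01,0],[[31,-48,0],-0.01,0]]' 30
python3 - <<'E'
from h import *
print(onz('top',[(268.8,177.3)],.121), onz('top',[(251.5,177.8),(286,176)],.121))
E
```

```text
time_s: 5.45
position: [0.5411, -0.0057, 0.1868]
tool_rot: [[-0.034, 0.999, -0.012], [0.999, 0.034, 0.033], [0.033, -0.011, -0.999]]
ft_force: [0.8, 0.8, -0.2]
grip_width: 0.0427
[[ 0.53710518 -0.00574629  0.121     ]] [[ 0.53715175  0.04748207  0.121     ]
 [ 0.53957936 -0.05876627  0.121     ]]
```

```bash
python3 -m pendant '[[[-2,0,-40],0,0],[[0,0,-40],0,0],[[0,0,-6],0,0],[[0,0,-1],0,0],[[0,0,0],0,-1],[[0,0,0],0,-1],[[0,0,0],0,-1]]' 30
```

```text
time_s: 6.32
position: [0.5425, -0.0096, 0.1012]
tool_rot: [[-0.03, 1.0, -0.008], [0.999, 0.031, 0.029], [0.029, -0.007, -1.0]]
ft_force: [5.1, -0.3, -6.0]
grip_width: 0.0096
```

```bash
python3 -m pendant '[[[0,0,0],0,-1],[[4,0,9],0,-1],[[4,0,9],0,-1],[[11,0,17],0,-1],[[14,1,15],0,-1]]' 50
```

```text
time_s: 6.95
position: [0.5749, -0.0084, 0.1528]
tool_rot: [[-0.03, 0.999, -0.014], [0.999, 0.031, 0.029], [0.03, -0.013, -0.999]]
ft_force: [1.8, -5.8, -11.7]
grip_width: 0.0088
```

```bash
python3 -m pendant '[[[16,1,11],0,-1],[[18,0,9],0,-1],[[19,1,6],0,-1],[[20,0,3],0,-1]]'
```

```text
time_s: 7.45
position: [0.6456, -0.0065, 0.1896]
tool_rot: [[-0.03, 0.999, -0.022], [0.999, 0.031, 0.027], [0.028, -0.022, -0.999]]
ft_force: [-4.3, 1.9, -5.5]
grip_width: 0.0088
```

```bash
python3 -m pendant '[[[20,1,-2],0,-1],[[20,0,-5],0,-1],[[16,1,-6],0,-1],[[6,0,-2],0,-1]]'
```

```text
time_s: 7.95
position: [0.7088, -0.0043, 0.1825]
tool_rot: [[-0.031, 0.999, -0.021], [0.999, 0.031, 0.025], [0.026, -0.02, -0.999]]
ft_force: [-7.5, -0.4, -5.7]
grip_width: 0.0091
```

```bash
python3 -m pendant '[[[0,0,0],0,-0.45],[[0,0,0],0,-0.45],[[0,0,40],0,-0.45],[[0,0,50],0,-0.45],[[-40,-20,20],0,-0.45],[[-50,-40,0],0,1],[[-50,-45,0],0,1],[[-40,-45,0],0,1],[[-40,-45,0],0,1],[[-30,-45,0],0,1]]'
python3 - <<'E'
from h import *
shot('c')
a=cv2.imread('pics/c_top.png')[110:240,215:375];b=cv2.imread('pics/c_side.png')[110:250,190:350]
cv2.imwrite('pics/c_c.png',np.hstack([cv2.resize(a,(400,325),interpolation=2),cv2.resize(b,(400,350),interpolation=2)[:325]]))
im,d=load('c','top');P=cloud('top',d)
for B in blobs(im,lambda r,g,b:(r>185)&(g>180)&(b>165),6):
    q=np.median(P[B[3]],0)
    if .4<q[0]<.8 and abs(q[1])<.3: print(B[:3],q.round(3))
s=env.observe();print(s['position'],s['ft_force'])
E
```

```text
time_s: 9.2
position: [0.4559, -0.2422, 0.3019]
tool_rot: [[-0.038, 0.999, -0.003], [0.999, 0.038, 0.02], [0.02, -0.003, -1.0]]
ft_force: [0.7, -0.9, -0.0]
grip_width: 0.0853
(np.int32(350), array([351.4, 178.4]), array([329, 147,  50,  55], dtype=int32)) [ 0.426 -0.155  0.599]
(np.int32(619), array([389.3, 172.9]), array([369, 154,  42,  37], dtype=int32)) [ 0.441 -0.236  0.597]
(np.int32(23), array([262. , 168.8]), array([260, 167,   5,   5], dtype=int32)) [0.582 0.014 0.043]
[ 0.45514952 -0.24466253  0.30170187] [0.76205819 0.52593924 0.66598232]
```

View pics/c_c.png

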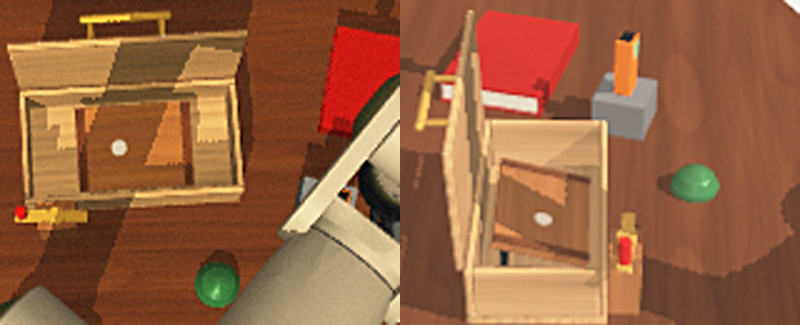

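Run:
```python
from h import *
# spot & panel plane
print('tri',tri((262,168.8),(247.2,197.3)))
for nm,uv in(('top',(262,168.8)),('side',(247.2,197.3))):
    im,d=load('c',nm);P=cloud(nm,d)
    B=[B for B in blobs(im,lambda r,g,b:(r>170)&(g>165)&(b>150),6) if np.hypot(*(B[1]-uv))<8]
    print(nm,[(b[0],b[1],onz(nm,[b[1]],.044).round(4)) for b in B])
    S=np.array([.584,.012,.044]);q=P.reshape(-1,3);e=q-S
    m=(abs(e[:,0])<.045)&(abs(e[:,1])<.045)&(abs(e[:,2])<.02);q=q[m]
    for _ in range(3):
        A=np.c_[q[:,:2],np.ones(len(q))];c=np.linalg.lstsq(A,q[:,2],rcond=None)[0];r=q[:,2]-A@c;q=q[abs(r)<max(2*r.std(),.002)]
    n=np.array([-c[0],-c[1],1]);n/=np.linalg.norm(n);print(len(q),n.round(3),'tilt',np.degrees(np.arccos(n[2])).round(1),'uphill deg',np.degrees(np.arctan2(-n[1],-n[0])).round(1),'z at spot',c@[.584,.014,1])
im,d=load('a','top')
c=im[178:212,328:362];cv2.imwrite('pics/m.png',cv2.resize(c[...,::-1],(600,600),interpolation=cv2.INTER_NEAREST))
```

```text
tri (array([0.58230394, 0.01398625, 0.04244463]), np.float64(4.820827637946662e-05))
top [(np.int32(25), array([262. , 168.6]), array([[0.5826, 0.014 , 0.044 ]]))]
702 [-0.255 -0.003  0.967] tilt 14.8 uphill deg 0.7 z at spot 0.0434533538047851
side [(np.int32(24), array([246.9, 196.9]), array([[0.5831, 0.0141, 0.044 ]]))]
580 [-0.253 -0.013  0.967] tilt 14.7 uphill deg 2.8 z at spot 0.04424517252973552
```

View pics/m.png

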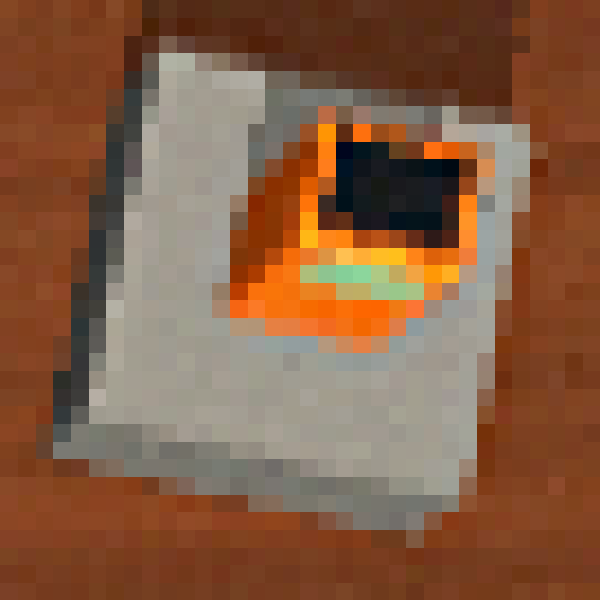

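```bash
python3 -m pendant '[[[20,-3,0],0.18,1],[[18,-2,0],0.18,1],[[0,0,0],0.18,1],[[0,0,-20],0.18,1],[[0,0,-20],0.18,1],[[0,0,-20],0.18,1],[[0,0,-20],0.18,1],[[0,0,-20],0.04,1]]' 30
```

```text
time_s: 10.3
position: [0.4964, -0.2464, 0.2053]
tool_rot: [[-0.981, 0.192, -0.005], [0.192, 0.981, 0.002], [0.005, 0.001, -1.0]]
ft_force: [0.3, 0.2, -0.1]
grip_width: 0.0855
```

```bash
python3 -m pendant '[[[-4,-3,-30],-0.04,1],[[0,0,-30],0,1],[[0,0,-30],0,1],[[0,0,-25],0,1],[[0,0,-10],0,1],[[0,0,0],0,1]]' 30
```

```text
time_s: 11.05
position: [0.4947, -0.2464, 0.0793]
tool_rot: [[-0.973, 0.229, 0.002], [0.229, 0.973, -0.001], [-0.002, -0.0, -1.0]]
ft_force: [-0.4, -0.4, 0.7]
grip_width: 0.0852
```

```bash
python3 -m pendant '[[[-2,-3,-1],0,1],[[0,0,0],0,-1],[[0,0,0],0,-1],[[0,0,0],0,-1],[[0,0,0],0,-1],[[0,0,0],0,-1]]' 30
```

```text
time_s: 11.8
position: [0.4937, -0.2504, 0.0811]
tool_rot: [[-0.973, 0.229, 0.006], [0.229, 0.973, -0.004], [-0.007, -0.003, -1.0]]
ft_force: [0.2, -0.5, -0.8]
grip_width: 0.0298
```

```bash
python3 -m pendant '[[[0,0,11],0,-1],[[0,0,10],0,-1],[[0,0,0],0,-1]]' 30
python3 -m pendant '[[[-4,1,0],0,-1],[[-4,1,0],0,-1],[[-4,1,0],0,-1],[[0,0,0],0,-1]]' 20
```

```text
time_s: 12.18
position: [0.4937, -0.2504, 0.1038]
tool_rot: [[-0.973, 0.229, 0.006], [0.229, 0.973, -0.004], [-0.007, -0.003, -1.0]]
ft_force: [-0.0, 0.3, -1.3]
grip_width: 0.0295
time_s: 12.68
position: [0.4842, -0.2477, 0.1041]
tool_rot: [[-0.973, 0.23, 0.016], [0.23, 0.973, -0.006], [-0.017, -0.003, -1.0]]
ft_force: [0.6, -0.2, -1.3]
grip_width: 0.0299
```

```bash
python3 -m pendant '[[[-4,1,0],0,-1],[[-4,1,0],0,-1],[[-4,1,0],0,-1],[[0,0,0],0,-1]]' 20
python3 -m pendant '[[[0,0,0],0,-1],[[0,0,0],0,-1],[[0,0,20],0,-1],[[0,0,30],0,-1],[[0,0,30],0,-1],[[0,0,0],0,-1]]' 60
python3 - <<'E'
from h import *
shot('d')
b=cv2.imread('pics/d_side.png')[60:180,220:340]
a=cv2.imread('pics/d_top.png')[120:240,290:410]
cv2.imwrite('pics/d_c.png',np.hstack([cv2.resize(a,(400,400),interpolation=2),cv2.resize(b,(400,400),interpolation=2)]))
print(env.observe()['ft_force'])
E
```

```text
time_s: 13.18
position: [0.474, -0.2452, 0.1042]
tool_rot: [[-0.973, 0.23, 0.022], [0.23, 0.973, -0.008], [-0.023, -0.003, -1.0]]
ft_force: [3.3, 0.8, -0.3]
grip_width: 0.0299
time_s: 13.92
position: [0.471, -0.2441, 0.1846]
tool_rot: [[-0.973, 0.23, 0.012], [0.23, 0.973, -0.004], [-0.013, -0.001, -1.0]]
ft_force: [0.2, 0.7, -2.4]
grip_width: 0.0294
[ 0.22930842 -0.11096016 -1.06641224]
```

View pics/d_c.png

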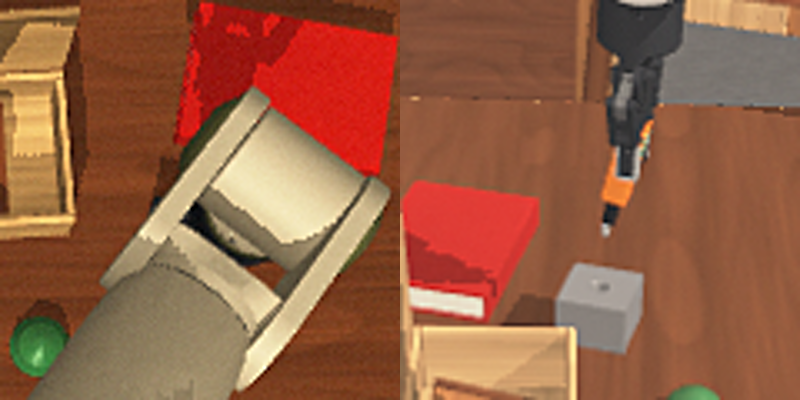

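```bash
python3 -m pendant '[[[0,20,5],0.05,-1],[[15,43,0],0.06,-1],[[15,43,0],0.06,-1],[[15,43,0],0.05,-1],[[15,43,0],0.04,-1],[[15,43,0],0,-1],[[10,20,0],0,-1],[[0,0,0],0,-1]]' 60
python3 - <<'E'
from h import *
shot('e');s=env.observe();print(s['position'].round(4) if hasattr(s['position'],'round') else s['position'],np.array(s['tool_rot']).round(3).tolist(),s['ft_force'])
im,d=load('e','side');P=cloud('side',d);T=np.array(s['position']);uv=proj('side',[T])[0];print(uv)
u,v=uv.astype(int);b=im[v-60:v+70,u-65:u+65,::-1];print(u-65,v-60)
cv2.imwrite('pics/e_c.png',cv2.resize(b,(650,650),interpolation=2)[:600])
E
```

```text
time_s: 15.02
position: [0.5506, 0.0276, 0.1799]
tool_rot: [[-0.999, -0.051, -0.009], [-0.051, 0.999, 0.007], [0.008, 0.008, -1.0]]
ft_force: [-1.2, -0.4, -0.9]
grip_width: 0.0292
[0.5504 0.026  0.1802] [[-0.999, -0.048, -0.009], [-0.048, 0.999, 0.007], [0.008, 0.007, -1.0]] [ 0.73461611  0.7855141  -0.85132269]
[258.33344056 160.42433075]
193 100
```

View pics/e_c.png

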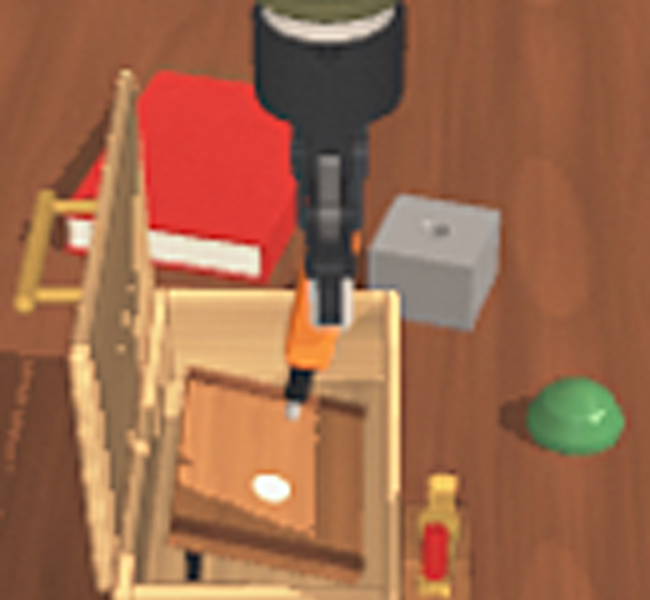

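The crop shows the meter leaning with its tip at about (251,182) towards the hinge side. The lid stands open, and the dot is at about (247,197).

```bash
cat > tilt.py <<'E'
from h import *
def meas(nm,pr=False):
    s=env.observe();T=np.array(s['position']);R=np.array(s['tool_rot']);G=T-.019*R[:,2];j=R[:,1]*np.sign(R[1,1])
    im,d=load(nm,'side');u0,v0=proj('side',[T])[0].astype(int)
    f=cv2.resize(im[v0-60:v0+70,u0-65:u0+65],None,fx=8,fy=8,interpolation=cv2.INTER_CUBIC).astype(int)
    to=lambda u,v:((u+.5)/8-.5+u0-65,(v+.5)/8-.5+v0-60)
    r,g,b=f[...,0],f[...,1],f[...,2]
    m=((r>150)&(r-b>110)&(g<r*.68)&(g>r*.3)).astype(np.uint8)
    k,l,st,c=cv2.connectedComponentsWithStats(m)
    def on(uv,off):
        c0,D=ray('side',uv);p=G+off*j;return c0+D*(((p-c0)@j)/(D@j))[:,None]
    for i in range(1,k):
        x,y,w,h,a=st[i]
        if a<150 or abs(x+w/2-520)>120 or y<150 or y>660: continue
        rows=range(y+3,y+h-3);L=[to(np.where(l[v]==i)[0][0]-.5,v) for v in rows if (l[v]==i).any()];Rr=[to(np.where(l[v]==i)[0][-1]+.5,v) for v in rows if (l[v]==i).any()]
        print('blob',st[i].tolist())
        for nmn,e in(('L',L),('R',Rr)):
            e=e[::8]
            Q=on(e,.015)-G
            if pr: print(nmn,[(round(1e3*q[0],1),round(1e3*q[2],1)) for q in Q])
    m=((r>150)&(abs(r-g)<40)&(abs(r-b)<40)).astype(np.uint8);k,l,st,c=cv2.connectedComponentsWithStats(m)
    for i in range(1,k):
        if 80<st[i,4]<1500 and 350<c[i][0]<650 and 300<c[i][1]<900:
            q=on([to(*c[i])],0)[0];print('white',st[i].tolist(),np.round(to(*c[i]),1),(1e3*(q-G)).round(1),q.round(4))
    print('G',G.round(4))
    return G,j
if __name__=='__main__':
    import sys
    meas(sys.argv[1],True)
E
python3 tilt.py e
```

```text
blob [565, 373, 12, 31, 314]
L [(np.float64(-13.9), np.float64(34.5)), (np.float64(-13.0), np.float64(31.4)), (np.float64(-13.0), np.float64(28.4)), (np.float64(-13.7), np.float64(25.3))]
R [(np.float64(-16.4), np.float64(34.5)), (np.float64(-16.8), np.float64(31.4)), (np.float64(-16.8), np.float64(28.4)), (np.float64(-16.6), np.float64(25.3))]
blob [454, 420, 87, 175, 7291]
L [(np.float64(14.6), np.float64(16.3)), (np.float64(14.6), np.float64(13.2)), (np.float64(14.9), np.float64(10.1)), (np.float64(15.3), np.float64(7.0)), (np.float64(15.3), np.float64(3.9)), (np.float64(16.6), np.float64(0.8)), (np.float64(16.9), np.float64(-2.4)), (np.float64(17.6), np.float64(-5.5)), (np.float64(18.3), np.float64(-8.7)), (np.float64(19.3), np.float64(-11.9)), (np.float64(19.9), np.float64(-15.0)), (np.float64(20.3), np.float64(-18.2)), (np.float64(20.6), np.float64(-21.4)), (np.float64(21.3), np.float64(-24.7)), (np.float64(22.0), np.float64(-27.9)), (np.float64(22.3), np.float64(-31.1)), (np.float64(22.7), np.float64(-34.4)), (np.float64(22.7), np.float64(-37.6)), (np.float64(22.7), np.float64
[... 642 characters left out ...]
loat64(-24.5)), (np.float64(-5.7), np.float64(-27.8)), (np.float64(-5.0), np.float64(-31.0)), (np.float64(-4.4), np.float64(-34.2)), (np.float64(-3.7), np.float64(-37.5)), (np.float64(-3.1), np.float64(-40.8)), (np.float64(-2.1), np.float64(-44.0)), (np.float64(-1.8), np.float64(-47.3)), (np.float64(-0.1), np.float64(-50.6))]
white [542, 447, 24, 78, 929] [261.9 159.9] [ -9.5  -0.3 -17.3] [0.5411 0.0255 0.1819]
white [496, 448, 15, 74, 479] [255.3 160. ] [  7.8   0.5 -17.6] [0.5583 0.0263 0.1816]
white [593, 462, 49, 43, 124] [270.9 158.6] [-33.2  -1.5 -12.9] [0.5173 0.0243 0.1862]
white [460, 645, 19, 23, 333] [251.1 181.5] [ 19.5   1.6 -89.3] [0.57   0.0274 0.1099]
G [0.5505 0.0258 0.1992]
```

```bash
python3 -m pendant '[[[-28,-5,0],-0.02,-1],[[0,-5,-25],0,-1],[[0,0,-25],0,-1],[[0,0,-4],0,-1],[[0,0,0],0,-1]]' 60
python3 -m pendant '[[[-4,0,0],0,-1],[[-4,0,0],0,-1],[[-3,0,0],0,-1],[[0,0,0],0,-1]]' 20
```

```text
time_s: 15.75
position: [0.5195, 0.0119, 0.1255]
tool_rot: [[-1.0, -0.024, -0.009], [-0.024, 1.0, 0.006], [0.009, 0.006, -1.0]]
ft_force: [-0.3, 1.0, -0.8]
grip_width: 0.029
time_s: 16.25
position: [0.509, 0.0115, 0.1277]
tool_rot: [[-1.0, -0.024, -0.004], [-0.024, 1.0, 0.005], [0.004, 0.005, -1.0]]
ft_force: [1.3, 0.1, -1.7]
grip_width: 0.0295
```

Contact is starting, so I'll push further and measure there.

```bash
python3 -m pendant '[[[-4,0,-1],0,-1],[[-3,0,-1],0,-1],[[-1,0,0],0,-1],[[0,0,0],0,-1]]' 20
python3 -m pendant '[[[0,0,0],0,-1],[[0,0,0],0,-1],[[6,0,0],0,-1],[[12,0,10],0,-1],[[16,0,30],0,-1],[[0,0,15],0,-1],[[0,0,0],0,-1]]' 60
python3 - <<'E'
from h import *
shot('f')
E
python3 tilt.py f
```

```text
time_s: 16.75
position: [0.5072, 0.0113, 0.128]
tool_rot: [[-1.0, -0.023, 0.015], [-0.023, 1.0, 0.004], [-0.015, 0.004, -1.0]]
ft_force: [0.6, 0.0, -2.0]
grip_width: 0.0293
time_s: 17.62
position: [0.5405, 0.0115, 0.1829]
tool_rot: [[-1.0, -0.023, 0.006], [-0.023, 1.0, 0.005], [-0.006, 0.005, -1.0]]
ft_force: [-0.5, 0.3, -1.8]
grip_width: 0.0294
blob [562, 375, 15, 29, 328]
L [(np.float64(-12.0), np.float64(35.6)), (np.float64(-11.4), np.float64(32.5)), (np.float64(-11.1), np.float64(29.5))]
R [(np.float64(-15.8), np.float64(35.7)), (np.float64(-15.9), np.float64(32.6)), (np.float64(-15.0), np.float64(29.6))]
blob [453, 436, 87, 159, 7074]
L [(np.float64(15.4), np.float64(11.6)), (np.float64(16.0), np.float64(8.4)), (np.float64(16.3), np.float64(5.3)), (np.float64(16.7), np.float64(2.1)), (np.float64(18.0), np.float64(-1.0)), (np.float64(18.6), np.float64(-4.2)), (np.float64(18.6), np.float64(-7.4)), (np.float64(19.3), np.float64(-10.6)), (np.float64(20.6), np.float64(-13.8)), (np.float64(21.3), np.float64(-17.0)), (np.float64(21.9), np.float64(-20.2)), (np.float64(23.3), np.float64(
[... 501 characters left out ...]
(-0.9)), (np.float64(10.4), np.float64(-4.0)), (np.float64(10.4), np.float64(-7.2)), (np.float64(10.4), np.float64(-10.4)), (np.float64(10.7), np.float64(-13.6)), (np.float64(10.4), np.float64(-16.8)), (np.float64(9.4), np.float64(-20.0)), (np.float64(6.4), np.float64(-23.1)), (np.float64(-4.3), np.float64(-26.1)), (np.float64(-4.0), np.float64(-29.3)), (np.float64(-3.3), np.float64(-32.6)), (np.float64(-3.0), np.float64(-35.9)), (np.float64(-1.7), np.float64(-39.2)), (np.float64(-0.8), np.float64(-42.5)), (np.float64(-0.1), np.float64(-45.8)), (np.float64(1.5), np.float64(-49.1))]
white [452, 639, 25, 29, 459] [254.4 177.4] [ 21.9   1.  -87.4] [0.5618 0.0125 0.1134]
G [0.5399 0.0115 0.2008]
```

```bash
python3 -m pendant '[[[-16,0,-10],0,-1],[[0,0,-30],0,-1],[[0,0,-15],0,-1],[[-12,0,0],0,-1],[[0,0,0],0,-1]]' 60
python3 -m pendant '[[[0,0,0],0,-1],[[-6,0,0],0,-1],[[-8,0,-1],0,-1],[[-8,0,-1],0,-1],[[-6,0,-1],0,-1]]' 20
```

```text
time_s: 18.35
position: [0.5088, 0.0119, 0.1225]
tool_rot: [[-1.0, -0.023, -0.002], [-0.023, 1.0, 0.007], [0.001, 0.007, -1.0]]
ft_force: [0.9, 0.0, 0.4]
grip_width: 0.0293
time_s: 18.98
position: [0.491, 0.0105, 0.1251]
tool_rot: [[-0.999, -0.022, 0.031], [-0.022, 1.0, 0.003], [-0.031, 0.003, -1.0]]
ft_force: [9.2, 0.6, -1.1]
grip_width: 0.0292
```

```bash
python3 -m pendant '[[[8,0,0],0,-1],[[8,0,0],0,-1],[[6,0,0],0,-1],[[12,0,10],0,-1],[[16,0,30],0,-1],[[0,0,15],0,-1],[[0,0,0],0,-1]]' 60
python3 - <<'E'
from h import *
shot('g')
E
python3 tilt.py g; python3 -c "
from h import *
print(np.array(env.observe()['tool_rot']).round(3).tolist())"
```

```text
time_s: 19.85
position: [0.5425, 0.0108, 0.1806]
tool_rot: [[-0.999, -0.022, 0.024], [-0.022, 1.0, 0.004], [-0.024, 0.003, -1.0]]
ft_force: [-0.4, 0.1, -1.2]
grip_width: 0.0291
blob [426, 395, 93, 190, 9050]
L [(np.float64(14.2), np.float64(26.1)), (np.float64(14.5), np.float64(23.0)), (np.float64(16.4), np.float64(19.9)), (np.float64(17.7), np.float64(16.8)), (np.float64(18.7), np.float64(13.6)), (np.float64(19.7), np.float64(10.5)), (np.float64(21.0), np.float64(7.3)), (np.float64(22.3), np.float64(4.1)), (np.float64(23.7), np.float64(1.0)), (np.float64(25.3), np.float64(-2.2)), (np.float64(27.0), np.float64(-5.5)), (np.float64(28.0), np.float64(-8.7)), (np.float64(29.6), np.float64(-11.9)), (np.float64(31.0), np.float64(-15.1)), (np.float64(32.7), np.float64(-18.4)), (np.float64(33.0), np.float64(-21.6)), (np.float64(33.1), np.float64(-24.9)), (np.float64(33.1), np.float64(-28.1)), (np.float64(33.4), np.float64(-31.4)), (np.float64(34.1), np.float64(-34.7)), (np.float64(34.5), np.float64(-37.9)), (np.float64(31.2), np.float64(-41.2)), (np.float64(24.2), np.float64(-44.3))]
R [(np.
[... 438 characters left out ...]
4(-8.3)), (np.float64(10.8), np.float64(-11.5)), (np.float64(10.8), np.float64(-14.7)), (np.float64(10.8), np.float64(-17.9)), (np.float64(10.1), np.float64(-21.1)), (np.float64(3.8), np.float64(-24.2)), (np.float64(3.5), np.float64(-27.4)), (np.float64(5.4), np.float64(-30.7)), (np.float64(6.8), np.float64(-34.0)), (np.float64(7.8), np.float64(-37.3)), (np.float64(9.1), np.float64(-40.6)), (np.float64(10.4), np.float64(-44.0))]
white [576, 486, 42, 43, 112] [271.3 158.7] [-25.2  -0.5 -22.3] [0.5162 0.0103 0.1761]
white [403, 621, 28, 31, 453] [247.5 176.2] [ 39.4   1.2 -82.3] [0.5808 0.0119 0.1162]
G [0.5414 0.0108 0.1984]
[[-1.0, -0.022, 0.022], [-0.022, 1.0, 0.004], [-0.022, 0.004, -1.0]]
```

```bash
python3 -m pendant '[[[-40,0,0],0,-1],[[-40,0,0],0,-1],[[0,0,-25],0,-1],[[0,0,-25],0,-1],[[0,0,-6],0,-1],[[0,0,0],0,-1]]' 60
python3 -m pendant '[[[0,0,0],0,-1],[[5,0,0],0,-1],[[5,0,0],0,-1],[[5,0,0],0,-1],[[5,0,0],0,-1]]' 20
```

```text
time_s: 20.7
position: [0.4571, 0.0113, 0.1185]
tool_rot: [[-1.0, -0.022, 0.015], [-0.022, 1.0, 0.006], [-0.015, 0.005, -1.0]]
ft_force: [-0.1, 0.4, -2.4]
grip_width: 0.0296
time_s: 21.32
position: [0.475, 0.0114, 0.1187]
tool_rot: [[-1.0, -0.023, 0.006], [-0.023, 1.0, 0.006], [-0.006, 0.005, -1.0]]
ft_force: [-8.6, -1.2, 0.7]
grip_width: 0.0292
```

```bash
sed -i "s/    print('G'/    print('up',(-R[:,2]).round(3));print('G'/" tilt.py
python3 -m pendant '[[[6,0,0],0,-1],[[6,0,0],0,-1]]' 20
python3 - <<'E'
from h import *
shot('h')
E
python3 tilt.py h | grep -v ^blob
```

```text
time_s: 21.58
position: [0.4826, 0.012, 0.1178]
tool_rot: [[-1.0, -0.024, -0.008], [-0.024, 1.0, 0.007], [0.008, 0.007, -1.0]]
ft_force: [-9.8, -0.5, 4.4]
grip_width: 0.0292
L [(np.float64(14.4), np.float64(30.7)), (np.float64(14.9), np.float64(27.4)), (np.float64(15.5), np.float64(24.1)), (np.float64(16.4), np.float64(20.8)), (np.float64(16.7), np.float64(17.5)), (np.float64(17.6), np.float64(14.2)), (np.float64(18.5), np.float64(10.9)), (np.float64(18.7), np.float64(7.5)), (np.float64(19.3), np.float64(4.2)), (np.float64(20.6), np.float64(0.8)), (np.float64(21.2), np.float64(-2.6)), (np.float64(21.8), np.float64(-5.9)), (np.float64(23.0), np.float64(-9.3)), (np.float64(23.3), np.float64(-12.7)), (np.float64(24.2), np.float64(-16.2)), (np.float64(25.2), np.float64(-19.6)), (np.float64(25.1), np.float64(-23.0)), (np.float64(25.3), np.float64(-26.4)), (np.float64(25.3), np.float64(-29.9)), (np.float64(25.5), np.float64(-33.3)), (np.float64(25.8), np.float64(-36.8)), (np.float64(26.4), np.float64(-40.3)), (np.float64(25.6), np.float64(-43.8)), (np.float64(20.7), np.float64(-47.2))]
R [
[... 609 characters left out ...]
p.float64(8.4), np.float64(-22.6)), (np.float64(-4.0), np.float64(-25.8)), (np.float64(-3.5), np.float64(-29.2)), (np.float64(-2.2), np.float64(-32.7)), (np.float64(-1.0), np.float64(-36.2)), (np.float64(-0.1), np.float64(-39.7)), (np.float64(0.2), np.float64(-43.2)), (np.float64(1.1), np.float64(-46.7))]
white [532, 268, 23, 67, 717] [284.4 154.3] [-1.3 -0.4 56.2] [0.4818 0.0115 0.1927]
white [401, 326, 49, 43, 123] [270.9 158.6] [34.1  0.5 41.6] [0.5173 0.0125 0.1781]
white [504, 450, 67, 74, 1264] [284.  177.8] [ -3.2   0.1 -21.6] [0.48   0.012  0.1149]
white [450, 627, 20, 21, 292] [273.8 196.1] [ 23.5   1.2 -87.1] [0.5067 0.0131 0.0494]
up [ 0.008 -0.007  1.   ]
G [0.4832 0.0119 0.1365]
```

```bash
python3 -m pendant '[[[-4,0,0],0,-1],[[-12,0,0],0,-1],[[0,0,30],0,-1],[[0,0,40],0,-1],[[40,0,0],0,-1],[[40,0,0],0,-1],[[0,0,0],0,-1],[[0,0,0],0,-1]]' 60
python3 - <<'E'
from h import *
shot('i')
b=cv2.imread('pics/i_side.png');s=env.observe();u,v=proj('side',[s['position']])[0].astype(int)
cv2.imwrite('pics/i_c.png',cv2.resize(b[v-40:v+60,u-50:u+50],(600,600),interpolation=2))
E
python3 tilt.py i | grep -v ^blob
```

```text
time_s: 22.68
position: [0.5461, 0.0122, 0.1912]
tool_rot: [[-1.0, -0.023, -0.004], [-0.023, 1.0, 0.006], [0.003, 0.006, -1.0]]
ft_force: [0.2, -0.3, -1.1]
grip_width: 0.0294
L [(np.float64(-13.0), np.float64(36.7)), (np.float64(-11.8), np.float64(33.7)), (np.float64(-12.1), np.float64(30.7)), (np.float64(-11.8), np.float64(27.7)), (np.float64(-12.8), np.float64(24.6))]
R [(np.float64(-16.5), np.float64(36.8)), (np.float64(-14.0), np.float64(33.7)), (np.float64(-16.9), np.float64(30.8)), (np.float64(-17.0), np.float64(27.8)), (np.float64(-17.0), np.float64(24.7))]
L [(np.float64(16.8), np.float64(10.6)), (np.float64(17.2), np.float64(7.5)), (np.float64(17.8), np.float64(4.4)), (np.float64(17.8), np.float64(1.3)), (np.float64(18.5), np.float64(-1.8)), (np.float64(19.8), np.float64(-5.0)), (np.float64(20.1), np.float64(-8.2)), (np.float64(20.5), np.float64(-11.3)), (np.float64(22.1), np.float64(-14.5)), (np.float64(22.5), np.float64(-17.7)), (np.float64(23.5), np.float64(-20.9)), (np.float64(24.8), np.float64(-24.1)), (np.float64(25.2), np.float64(-27.3)), (np.float64(25.5), np.float64
[... 546 characters left out ...]
), (np.float64(10.3), np.float64(-17.4)), (np.float64(9.7), np.float64(-20.6)), (np.float64(6.0), np.float64(-23.7)), (np.float64(-2.2), np.float64(-26.7)), (np.float64(-1.9), np.float64(-29.9)), (np.float64(-1.3), np.float64(-33.1)), (np.float64(-0.6), np.float64(-36.4)), (np.float64(0.3), np.float64(-39.7)), (np.float64(1.3), np.float64(-42.9)), (np.float64(2.3), np.float64(-46.2))]
white [496, 440, 65, 80, 1414] [261.6 153.8] [ -3.8   0.  -18.2] [0.5424 0.012  0.1921]
white [578, 510, 48, 43, 128] [271.  158.6] [-29.1  -0.5 -33. ] [0.5171 0.0115 0.1773]
white [440, 635, 23, 27, 448] [250.9 174.6] [ 25.1   1.1 -87.4] [0.5712 0.0131 0.1229]
up [ 0.003 -0.006  1.   ]
G [0.5462 0.012  0.2103]
```

View pics/i_c.png

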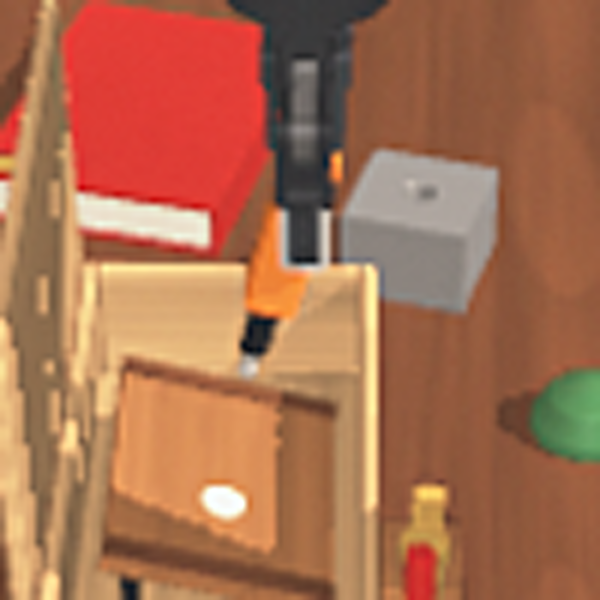

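The meter now leans about 13.4° by three edge and tip estimates, which I'm accepting. Next I'll hover just above the dot.

```bash
python3 -m pendant '[[[7,1,-20],0,-1],[[0,0,-20],0,-1],[[0,0,-18],0,-1],[[0,0,0],0,-1],[[0,0,0],0,-1]]' 60
python3 - <<'E'
from h import *
shot('j');s=env.observe();u,v=proj('side',[s['position']])[0].astype(int);print(u-40,v-20)
b=cv2.imread('pics/j_side.png')[v-20:v+50,u-40:u+30]
cv2.imwrite('pics/j_c.png',cv2.resize(b,(600,600),interpolation=2))
E
python3 tilt.py j | grep -v ^blob|grep -v '^[LR]'
```

```text
time_s: 23.4
position: [0.5506, 0.0131, 0.134]
tool_rot: [[-1.0, -0.023, -0.001], [-0.023, 1.0, 0.006], [0.001, 0.006, -1.0]]
ft_force: [1.0, 0.4, -1.3]
grip_width: 0.0296
218 151
white [593, 374, 49, 43, 119] [270.8 158.6] [-33.2  -0.9  24.9] [0.5176 0.0121 0.1779]
white [538, 454, 23, 71, 641] [261.6 172. ] [ -8.8  -0.1 -20.1] [0.5419 0.013  0.1328]
white [498, 456, 6, 62, 178] [255.3 171.4] [  8.5   0.3 -18.4] [0.5592 0.0134 0.1346]
white [447, 631, 19, 26, 321] [249.4 191.1] [ 25.1   1.1 -87.5] [0.5758 0.0141 0.0655]
up [ 0.001 -0.006  1.   ]
G [0.5507 0.0131 0.153 ]
```

View pics/j_c.png

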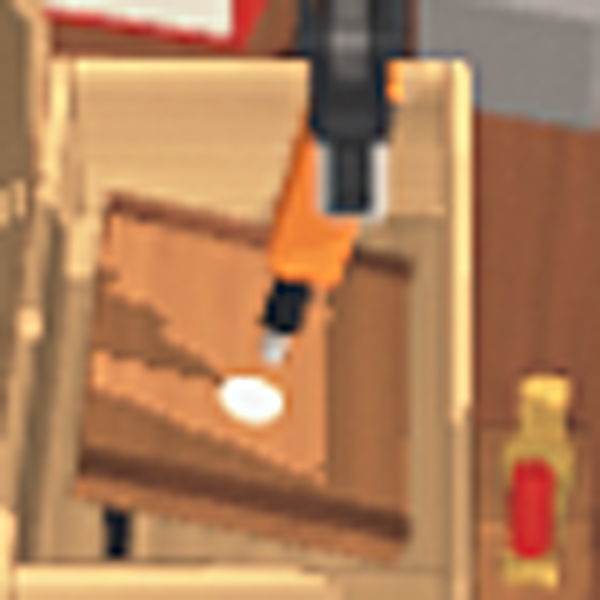

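```bash
python3 -m pendant '[[[3,0,-6],0,-1],[[2,0,-5],0,-1],[[0,0,0],0,-1]]' 60
python3 -m pendant '[[[0.5,0,-2],0,-1],[[0.5,0,-2],0,-1]]' 60
python3 -m pendant '[[[0.5,0,-2],0,-1]]' 60
```

```text
time_s: 23.88
position: [0.5563, 0.0131, 0.123]
tool_rot: [[-1.0, -0.023, 0.0], [-0.023, 1.0, 0.006], [-0.0, 0.006, -1.0]]
ft_force: [-1.0, -0.6, -0.7]
grip_width: 0.0292
time_s: 24.12
position: [0.5575, 0.0131, 0.1189]
tool_rot: [[-1.0, -0.023, 0.001], [-0.023, 1.0, 0.006], [-0.001, 0.005, -1.0]]
ft_force: [-0.3, -0.5, -0.7]
grip_width: 0.0293
time_s: 24.25
position: [0.558, 0.0131, 0.1168]
tool_rot: [[-1.0, -0.023, 0.001], [-0.023, 1.0, 0.006], [-0.001, 0.005, -1.0]]
ft_force: [-0.7, -0.4, -0.4]
grip_width: 0.0295
```

```bash
for i in 1 2; do python3 -m pendant '[[[0.3,0,-2],0,-1],[[0,0,0],0,-1]]' 60 | egrep 'pos|ft'; done
python3 - <<'E'
from h import *
f=[]
for i in range(4):
    viewer.get_image('side');f.append(env.observe()['ft_force'])
print(np.mean(f,0).round(2),np.std(f,0).round(2))
shot('k')
E
python3 tilt.py k | grep -v ^blob|grep -v '^[LR]'
```

```text
position: [0.5585, 0.0131, 0.1149]
ft_force: [-0.8, 0.8, 1.4]
position: [0.5589, 0.0131, 0.1131]
ft_force: [-1.8, -0.1, 1.8]
[-0.45  0.48  1.64] [0.54 0.49 0.47]
white [537, 456, 24, 70, 705] [258.6 178.4] [ -8.7  -0.1 -21.5] [0.5501 0.0129 0.1106]
white [499, 458, 5, 60, 177] [252.3 177.5] [  8.6   0.3 -19. ] [0.5675 0.0133 0.1131]
white [437, 625, 49, 39, 1300] [247.1 197.3] [ 23.6   1.  -89.5] [0.5825 0.014  0.0426]
up [-0.002 -0.005  1.   ]
G [0.5589 0.013  0.1322]
```

```bash
python3 -m pendant '[[[0.5,0,-2],0,-1],[[0,0,0],0,-1],[[0,0,0],0,-1]]' 60
python3 - <<'E'
from h import *
f=[]
for i in range(6):
    viewer.get_image('side');s=env.observe();f.append(s['ft_force'])
print(np.mean(f,0).round(2),np.std(f,0).round(2),s['position'])
shot('l');u,v=proj('side',[s['position']])[0].astype(int);print(u-35,v-20)
b=cv2.imread('pics/l_side.png')[v-20:v+40,u-35:u+25]
t=cv2.imread('pics/l_top.png')[90:240,100:330]
cv2.imwrite('pics/l_c.png',np.hstack([cv2.resize(b,(420,420),interpolation=2),cv2.resize(t,(380,248),interpolation=2).__class__((420,380,3),np.uint8) if 0 else cv2.copyMakeBorder(cv2.resize(t,(380,248),interpolation=2),0,172,0,0,0)]))
E
python3 tilt.py l | grep -v ^blob
```

```text
time_s: 25.42
position: [0.5594, 0.0131, 0.1111]
tool_rot: [[-1.0, -0.023, 0.002], [-0.023, 1.0, 0.005], [-0.002, 0.005, -1.0]]
ft_force: [-1.0, 1.0, 2.2]
grip_width: 0.0291
[-0.68  0.27  2.32] [0.29 0.21 0.29] [0.55941682 0.01313966 0.11113579]
220 158
L [(np.float64(-13.3), np.float64(36.3)), (np.float64(-12.6), np.float64(33.0)), (np.float64(-13.0), np.float64(29.7)), (np.float64(-12.0), np.float64(26.4))]
R [(np.float64(-17.3), np.float64(36.4)), (np.float64(-16.3), np.float64(33.1)), (np.float64(-16.7), np.float64(29.8)), (np.float64(-16.3), np.float64(26.5))]
L [(np.float64(14.5), np.float64(20.0)), (np.float64(14.5), np.float64(16.7)), (np.float64(15.2), np.float64(13.4)), (np.float64(15.6), np.float64(10.0)), (np.float64(17.0), np.float64(6.6)), (np.float64(18.4), np.float64(3.2)), (np.float64(65.9), np.float64(-1.2)), (np.float64(67.4), np.float64(-4.7)), (np.float64(67.5), np.float64(-8.1)), (np.float64(69.7), np.float64(-11.5)), (np.float64(69.8), np.float64(-14.9)), (np.float64(69.9), np.float64(-18.4)), (np.float64(66.9), np.float64(-21.7)), (np.float64(58.8), np.float64
[... 1868 characters left out ...]
2)), (np.float64(-1.3), np.float64(-65.8)), (np.float64(-1.3), np.float64(-69.4)), (np.float64(-1.3), np.float64(-73.0)), (np.float64(-1.6), np.float64(-76.6)), (np.float64(-1.3), np.float64(-80.3)), (np.float64(-1.3), np.float64(-83.9)), (np.float64(-1.3), np.float64(-87.6)), (np.float64(-1.6), np.float64(-91.2)), (np.float64(-1.6), np.float64(-94.9)), (np.float64(-1.6), np.float64(-98.6)), (np.float64(0.5), np.float64(-102.4)), (np.float64(-0.9), np.float64(-106.1))]
white [496, 452, 64, 73, 1153] [256.8 179.1] [ -4.3   0.  -22. ] [0.5551 0.013  0.1081]
white [438, 618, 48, 38, 1125] [247.2 197.4] [ 22.8   1.  -88.2] [0.5822 0.014  0.0419]
up [-0.002 -0.005  1.   ]
G [0.5594 0.013  0.1301]
```

View pics/l_c.png

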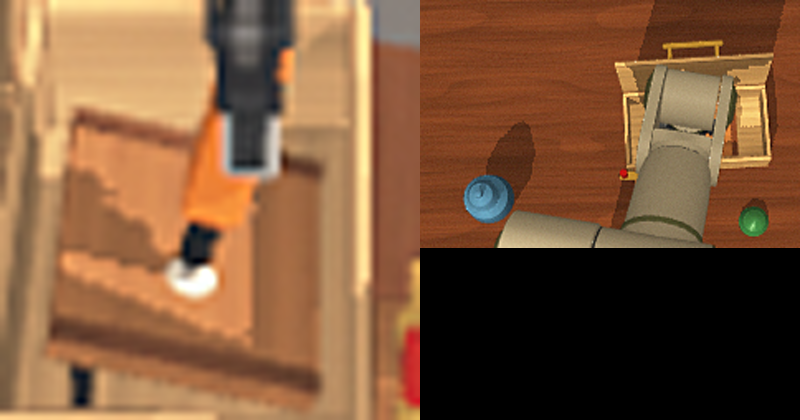

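```bash
cat > t2.py <<'E'
from h import *
s=env.observe();R=np.array(s['tool_rot']);j=R[:,1]
def line(nm,G):
    im,d=load(nm,'side');u0,v0=proj('side',[G])[0].round().astype(int);k=8
    f=cv2.resize(im[v0-30:v0+50,u0-40:u0+40],None,fx=k,fy=k,interpolation=cv2.INTER_CUBIC).astype(int)
    m=((f[...,0]-f[...,2]>140)&(f[...,0]>160)).astype(np.uint8)
    n,l,st,c=cv2.connectedComponentsWithStats(m)
    i=1+np.argmax(st[1:,4]*(abs(c[1:,0]-300)<100));x,y,w,h,a=st[i]
    def pts(rows,side):
        uv=[]
        for v in rows:
            q=np.where(l[v]==i)[0]
            if len(q):uv.append(((q[side]+(.5 if side else -.5)+.5)/k-.5+u0-40,(v+.5)/k-.5+v0-30))
        c0,D=ray('side',uv);p=G+.015*j;return (c0+D*(((p-c0)@j)/(D@j))[:,None]-G)*1e3
    L=pts(range(y,y+h),0);Rr=pts(range(y,y+h),-1);o=[]
    for Q,a,b in((L,-30,5),(Rr,-43,-28)):
        q=Q[(Q[:,2]>a)&(Q[:,2]<b)];o.append((len(q),np.degrees(np.arctan(-np.polyfit(q[:,2],q[:,0],1)[0])).round(1),np.interp(-15,q[::-1,2],q[::-1,0]).round(1)))
    print(nm,st[i].tolist(),o)
line('e',np.array([.5505,.0258,.1992]));line('g',np.array([.5414,.0108,.1984]));line('i',np.array([.5462,.012,.2103]));line('j',np.array([.5507,.0131,.153]));line('k',np.array([.5589,.013,.1322]));line('l',np.array([.5594,.013,.1301]))
E
python3 t2.py
```

```text
e [256, 250, 85, 151, 6252] [(88, np.float64(10.0), np.float64(18.4)), (37, np.float64(9.9), np.float64(-5.3))]
g [220, 218, 89, 164, 7867] [(87, np.float64(19.9), np.float64(29.7)), (36, np.float64(20.7), np.float64(4.5))]
i [246, 243, 86, 152, 6499] [(88, np.float64(14.3), np.float64(20.9)), (37, np.float64(15.8), np.float64(-2.6))]
j [246, 244, 87, 147, 6106] [(83, np.float64(13.2), np.float64(20.6)), (35, np.float64(15.8), np.float64(-2.8))]
k [246, 249, 88, 146, 6065] [(81, np.float64(14.9), np.float64(20.4)), (34, np.float64(11.9), np.float64(-3.2))]
l [245, 247, 86, 140, 6013] [(82, np.float64(15.1), np.float64(20.9)), (34, np.float64(9.8), np.float64(-2.3))]
```

Run:
```python
from h import *
for n in('a','l'):
  for cam_ in('top','side'):
    im,_=load(n,cam_)
    for lab,c in(('book',lambda r,g,b:(r>150)&(g<60)&(b<60)),('green',lambda r,g,b:(g>80)&(r<60)&(b<90)),('blue',lambda r,g,b:(b>100)&(r<100)&(b>r+40))):
        B=[x for x in blobs(im,c,60) if x[1][1]<340]
        if B: x=max(B,key=lambda x:x[0]);print(n,cam_,lab,x[0],x[1],x[2])
s=env.observe();print(s['time_s'],s['position'],s['ft_force'],s['grip_width']);ticket.close_job()
```

```text
a top book 2673 [375.9 146.7] [342 120  68  54]
a top green 87 [301.6 221.8] [293 216  18  16]
a top blue 427 [140.3 209.6] [127 196  26  29]
a side book 1206 [234.5 132.5] [206 115  55  40]
a side green 75 [417.6 102. ] [413  93  10  20]
a side blue 674 [285.6 312.4] [272 280  36  55]
l top book 2703 [375.7 146.8] [342 120  68  54]
l top green 97 [301.4 222.2] [293 217  18  15]
l top blue 453 [140.  210.1] [127 196  26  29]
l side book 361 [233.1 136.8] [221 116  28  41]
l side blue 644 [284.5 311.4] [272 280  34  55]
25.825 [0.55944409 0.01313112 0.11113063] [-0.97670803  0.08794295  2.74175032] 0.029230758141949937
the job is handed in; nothing more can be done
```

The job is handed in at 25.8 s: the latch is swung fully sideways, the lid stands open, and the meter is gripped at 60 N with its tip pressed on the white dot. No verdict was reported.

- **Latch and lid:** the peg slipped out of the grip at the end of its arc. A picture then showed it at its stop, about 1.65 rad. I judged the lid by eye as slightly past upright, about 1.6 rad.
- **Meter angle:** the arm can only turn about the vertical, so I leaned the meter in the pads by pushing its nose against the stand's hole and then the case's front wall. One push overshot to about 23° and I brought it back. Against the panel's 15°, the cleaner checks gave 13.4° before pressing and 15.1° while pressed. One short, noisy edge fit read only 10–12° while pressed, so expect an error of 1–2°.
- **Press:** the wrist force rose about 3.3 N, which means the tip is about 5 mm in. The travel since first contact suggests about 5.9 mm. Halfway is 6 mm.
- **Other objects:** the jar, book and paperweight are where they started, within 1 pixel in the top view.

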